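# Clamp a V-block with a star-wheel clamp

### The job

Stand the loose V-block on the bed of the star-wheel clamp, between stop and jaw, with its groove upward and running from stop to jaw, and let go of it. Then wind the star wheel clockwise (seen from above), spoke after spoke, until the jaw holds the block against the stop with about 20 N; never squeeze it with more than 35 N, and leave the other things on the table where they are.

Things in the scene. Friction and masses are not known exactly. Their poses are not given: they have to be found in the camera images.
- clamp: star-wheel clamp bolted to the table; origin: centre of the underside of its dark steel base plate (92 x 290 x 12 mm). z up; y runs along its length from the stop (y about -110 mm) over bed and jaw to a grey gearbox (70 x 70 mm, centre y = +75 mm, top 36 mm above the table) that carries the star wheel.
- bed (a point): point on the bed (upper side of the base plate, 12 mm above the table) where the centre of the V-block's underside should go: clamp x = 0, y = -75 mm; it leaves 8 to 17 mm between block and stop and 10 to 20 mm to the jaw, closed as the jaw pushes the block along. Axes as the clamp's. The bed is open to clamp +x and -x for the fingers.
- stop_top (a point): a point 42 mm above the table at the nominal place of the stop face (clamp x = 0, y = -110 mm). The stop is a fixed steel block 44 mm wide and 16 mm thick at the -y end of the bed, its top 42 mm above the table; its true face, which looks to +y, is set anywhere within 4 mm either way of this point (clamp y -114 to -106 mm), which is not reported.
- jaw_face (a point): middle of the face of the sliding jaw (44 mm wide, top 41.5 mm above the table), looking to clamp -y. It bears a sprung pad, 42 mm wide, that gives 1 mm per 12 N. Jaw and stop start 19 to 36 mm farther apart than the block is long: two to four spokes must be pushed. The jaw slides the block to the stop (about 3 N), then the squeeze climbs steeply: wind slowly, by feel.
- hub (a point): centre of the star wheel on its upright axis, at spoke height, 62 mm above the table (clamp x = 0, y = +70 mm); axes as the clamp's. Hub radius 20 mm, top 76 mm above the table. Five level steel spokes, 10 mm thick, 72 degrees apart, end in black 18 mm balls centred 70 mm from the axis. Under the spokes it is free down to 42 mm above the table.
- wheel (a joint): star wheel angle, rad, 0 to 5, growing clockwise seen from above, which closes the jaw (12 mm per rad); it stays where left. At 0 one spoke points along clamp -x and the jaw face is at clamp y = -33 mm. Turning it freely takes 0.35 N m (7 N square on a spoke 50 mm from the axis); each N of clamping adds 0.012 N m, so 20 N is felt as 0.59 N m (11.8 N at 50 mm).
- block_center (a point): centre of the loose ground-steel V-block, half-way up (18 mm above its underside): 45 mm long along its own x (the groove runs along x), 48 mm wide along y (flat sides to grip), 36 mm high, 0.33 kg; z up, the V groove is open to the top. It starts upright on the table. Its end faces (45 mm apart) go to stop and jaw.
- v_block: the same V-block; origin at the centre of its underside.
- jaw: the sliding jaw; origin at the middle of the lower edge of its working face, on the bed.
- flange: bystander: turned flange ring, 60 mm across, 14 mm high, lying on the table; origin at the centre of its underside.
- bracket: bystander: small U-shaped bracket, 26 x 36 x 22 mm; origin at the centre of its underside.
- dish: bystander: round steel dish with weld nuts, 95 mm across, 28 mm high; origin at the centre of its underside.
- pin: bystander: locating pin standing on its collar, 21 mm across, 42 mm high; origin at the centre of its underside.
- gauge: bystander: flat steel gap gauge with forked ends, 110 mm long, 36 mm wide, 8 mm high, lying flat; origin at the centre of its underside.
Things that resemble listed ones, but are neither listed nor needed, are in the scene too. Of the things that look like the v_block, the larger one is meant.

How it is judged:
On the way, in this order (a step that is already met when the one before it is completed fails the run):
1. the V-block stands upright on the bed between stop and jaw, let go (x of block_center in the frame of clamp between -0.012 and 0.012 m and z of block_center in the frame of clamp between 0.027 and 0.033 m and angle between block_center's own z axis and vertical below 0.07 rad and y of block_center in the frame of clamp between -0.094 and -0.055 m and contact force between the fingers and v_block below 0.3 N and angle between the x axis of block_center and the y axis of clamp, either way round below 0.25 rad and linear speed of v_block below 0.02 m/s), for 0.2 s.
2. the star wheel is wound until the jaw squeezes the block (contact force between jaw and v_block above 8 N), for 0.2 s.
At the end, for the whole second after the job is handed in: the V-block stands upright on the bed, groove up and in line with the clamp within 0.1 rad, within 12 mm of the clamp's centre line, at rest, held between jaw and stop with 10 to 36 N (20 N is the aim); the wheel is at rest (x of block_center in the frame of clamp between -0.012 and 0.012 m and z of block_center in the frame of clamp between 0.027 and 0.033 m and angle between block_center's own z axis and vertical below 0.07 rad and angle between the x axis of block_center and the y axis of clamp, either way round below 0.1 rad and contact force between jaw and v_block between 10 and 36 N and linear speed of v_block below 0.01 m/s and velocity of joint wheel below 0.05 rad/s); the robot touches nothing.
It fails at once if the block is squeezed by the jaw with more than 36 N (contact force between jaw and v_block above 36 N).
It fails at once if a bystander is moved by more than 30 mm (distance of any of flange, bracket, dish, pin, gauge from where it was at the start of the episode above 0.03 m).
It also fails if it takes over 67 s, if anything falls off the work surface, if the arm or the gripper's body presses on something with over 40 N, if the wrist force passes 120 N, or if a joint passes its speed limit or range.

### The arm

A 7-joint arm with a two-finger parallel gripper is mounted at the origin on a cart in front of the work surface, level with it; the furniture and walls round the work are solid. World frame = base frame: x ahead of the robot, y to its left, z up, the work surface at z = 0. Lengths are in m, angles in rad, forces in N, time in s.
With the tool pointing down it reaches from about 0.4 to 0.875 m from the base axis. Payload 19.3 kg.
Tool frame: the origin (TCP) lies at the very end of the fingers, on their centre line; the grasp point (between the pads) lies 19 mm behind it; x points along the fingers, y is the direction in which the jaws open and shut, and the axes are right-handed (so a half turn about x gives the same grasp; the last joint's range is limited). The gripper opens to 85 mm and grips with 20 to 120 N. Pads are 22 mm wide; open, the fingers measure 114 mm over their backs; the gripper's body (76 mm by 85 mm) begins 54 mm behind the grasp point. The pads swing forward as they close: fully open they stand 13 mm farther back than shut.
Start: joints at [1.048, 0.521, -0.036, 1.599, 0.021, 1.021, -0.113], TCP at [0.273, -0.562, 0.231] pointing down, gripper open.
Joint ranges: [-2.91, 2.91], [-0.3, 2.13], [-1.5, 1.42], [0.17, 2.43], [-1.26, 4.41], [0.16, 1.93], [-2.52, 2.52]. Speed limits (rad/s): [1.89, 1.89, 2.39, 2.39, 3.01, 3.01, 3.01].

### API

Orientations are given as [roll, pitch, yaw] about the fixed x, y, z axes, in that order (R = Rz(yaw) Ry(pitch) Rx(roll)).
In Python, from workcell import bot, grab_frame, job_done gives the robot as it stands.
- The arm moves only by the shell command python3 -m pendant 'ROWS' [OPENING] [FORCE]. ROWS is JSON, a list of rows, each a list of 4 numbers: the shift along the tool's x, y, z in mm, then the turn about the tool's x in degrees. A call has 1 to 12 rows; each row shifts and turns the commanded pose from where the row before left it, along the tool's axes as they then stand; what a row does not reach is not made up. A row lasts 1/8 s, in which the tool goes at most 62.5 mm and 10.7 degrees, less where a joint would pass 70% of its speed; a pose out of reach is approached as far as the arm can. A call is refused whole if a number of a shift passes 62.5 or a number of a turn 10.7, either way. A call with a gripper value outside its range is refused whole. OPENING is the opening, from -1 (shut) to 1 (fully open), set as the call begins (- or left out, the last holds). The fingers move at their own pace and stop on an object; FORCE is the grip in N (left out, the last holds). Time passes only in rows, so rows that do not move let the fingers close. It gives the time, the measured TCP pose, the force and the opening at its end, in the units of the state.
- bot.observe(): the state, without advancing time (a new reading comes with each control period).
- grab_frame(name): name is "scene" or "top"; returns a dict with "img" (400x640x3 uint8, red, green, blue), "fovy" (degrees; the focal length in pixels is half the picture's height over the tangent of half this angle, whatever the lens; pixels are square), "cx", "cy" (the principal point, pixels), "k1" (the pictures are not rectified: a ray, as slopes to the right and down, at radius r is drawn at 1 + k1 r^2 times it, then the intrinsics apply), "R" (3x3) and "t" (3): a world point X has camera coordinates R X + t. Camera axes: x right, y down, z forward; pixel columns grow to the right and rows downward; lengths in m; the calibration is good to about 2 mm. A picture is of the moment at which its call begins. There is no depth.
- job_done(): hands the job in, once; it reports no verdict.
The state is a dict: "clock": time; "qpos": joint angles; "qd": joint speeds; "joint_efforts": joint torques, N m; "position": TCP position; "tool_rot": TCP orientation; "force": force on the tool from outside, world axes, zero at the start; "moment": the same for the moment, N m; "grip_width": finger opening in m.
Only numpy, scipy, OpenCV 4.12 (cv2) and the standard library are available. Lean on these libraries where they do the work, as an engineer would, in place of code of your own. Each camera call takes 0.05 s, during which the arm holds its last target.

## Working session

There is one attempt and no reset: what is moved stays moved. The work goes in short steps, Python scripts to look and compute and a shell command to move; the robot and the scene stay as the last step left them, time stands still between calls to the robot, and variables do not carry over. Pictures are saved under pics/ and viewed, and the job is handed in when it is done.

```bash
ls; mkdir -p pics
cat > h.py <<'E'
import numpy as np, cv2
from workcell import bot, grab_frame
def save(n,name):
    f=grab_frame(n); cv2.imwrite(f'pics/{name}.png',f['img'][:,:,::-1]); 
    np.save(f'pics/{name}.npy',f,allow_pickle=True); return f
def load(name): return np.load(f'pics/{name}.npy',allow_pickle=True).item()
def K(f):
    h=f['img'].shape[0]; fl=h/2/np.tan(np.radians(f['fovy'])/2)
    return np.array([[fl,0,f['cx']],[0,fl,f['cy']],[0,0,1.]])
def ray(f,uv):
    p=cv2.undistortPointsIter if 0 else None
    k=K(f); d=(np.array(uv,float)-k[:2,2])/k[0,0]; r=np.linalg.norm(d); s=r
    for _ in range(30): s=r/(1+f['k1']*s*s)
    d=d*(s/r if r>0 else 1)
    R=np.array(f['R']);t=np.array(f['t'])
    return -R.T@t, R.T@np.array([d[0],d[1],1])
def atz(f,uv,z):
    o,d=ray(f,uv); return o+d*(z-o[2])/d[2]
def proj(f,X):
    c=np.array(f['R'])@np.array(X,float)+np.array(f['t']); d=c[:2]/c[2]; d=d*(1+f['k1']*(d@d)); k=K(f)
    return d*k[0,0]+k[:2,2]
def tri(obs):
    A=np.zeros((3,3));b=np.zeros(3)
    for f,uv in obs:
        o,d=ray(f,uv); d/=np.linalg.norm(d); P=np.eye(3)-np.outer(d,d); A+=P;b+=P@o
    X=np.linalg.solve(A,b); return X,[np.linalg.norm(proj(f,X)-uv) for f,uv in obs]
E
python3 - <<'E'
from h import *
for n in('scene','top'):
    f=save(n,n+'0'); print(n,f['fovy'],f['cx'],f['cy'],f['k1'],np.round(f['R'],3).tolist(),np.round(f['t'],3), np.round(-np.array(f['R']).T@f['t'],3))
print(bot.observe())
E
```

```text
pics
scene 44.60519279236901 329.71525072179514 198.4253356852587 -0.036863242355809456 [[0.995, -0.101, 0.007], [-0.051, -0.56, -0.827], [0.088, 0.823, -0.562]] [-0.556  0.09   1.266] [ 0.446 -1.048  0.789]
top 56.545280177583756 320.26827389853923 201.39206711716918 -0.08777283181921312 [[0.048, -0.999, 0.001], [-0.97, -0.047, -0.238], [0.238, 0.01, -0.971]] [-0.049  0.544  1.037] [ 0.283 -0.034  1.137]
{'clock': 0.1, 'qpos': array([ 1.04780544,  0.52195503, -0.0363574 ,  1.59996216,  0.02121075,
        1.02106264, -0.11280124]), 'qd': array([-0.00064207, -0.00310286,  0.00073347, -0.00133379, -0.00216895,
       -0.00125911, -0.00087274]), 'joint_efforts': array([ 5.94266152e-03, -9.28482771e+01,  1.98531076e+00, -3.70529330e+01,
        1.82189432e-02,  5.39068918e-03, -3.23367658e-05]), 'position': array([ 0.2732755 , -0.56175824,  0.23077856]), 'tool_rot': array([-1.50767478,  1.56979445,  2.08672834]), 'force': array([-0.20955761,  0.67190828,  0.31096928]), 'moment': array([0.01872769, 0.04236021, 0.00662947]), 'grip_width': 0.08538556704273054}
```

View pics/scene0.png

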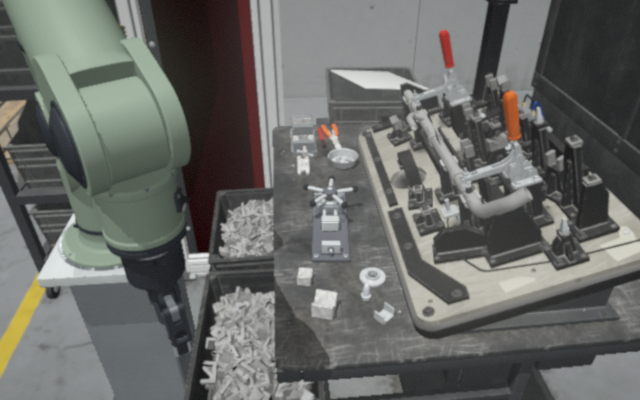

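View pics/top0.png

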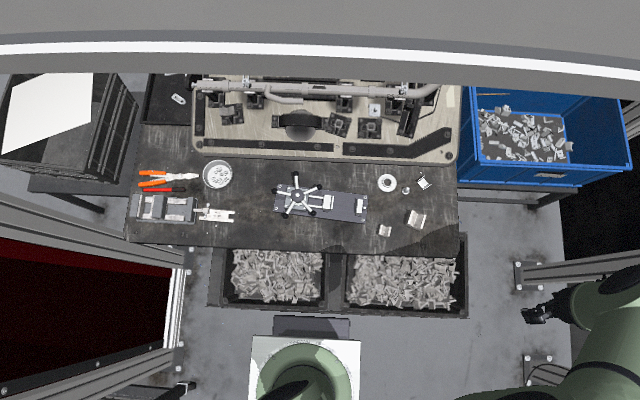

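Candidates for the V-block are the larger one at scene (323,304) / top (416,218) and the smaller at scene (304,276) / top (384,230). I choose the larger and check it in crops.

Run:
```python
from h import *
a=load('scene0')['img'];b=load('top0')['img']
cv2.imwrite('pics/c1.png',cv2.resize(a[250:340,280:400],None,fx=6,fy=6,interpolation=2)[:,:,::-1])
cv2.imwrite('pics/c2.png',cv2.resize(b[165:245,260:440],None,fx=4.4,fy=4.4,interpolation=2)[:,:,::-1])
cv2.imwrite('pics/c3.png',cv2.resize(a[165:270,290:370],None,fx=5.5,fy=5.5,interpolation=2)[:,:,::-1])
```

```text
(no output)
```

View pics/c1.png

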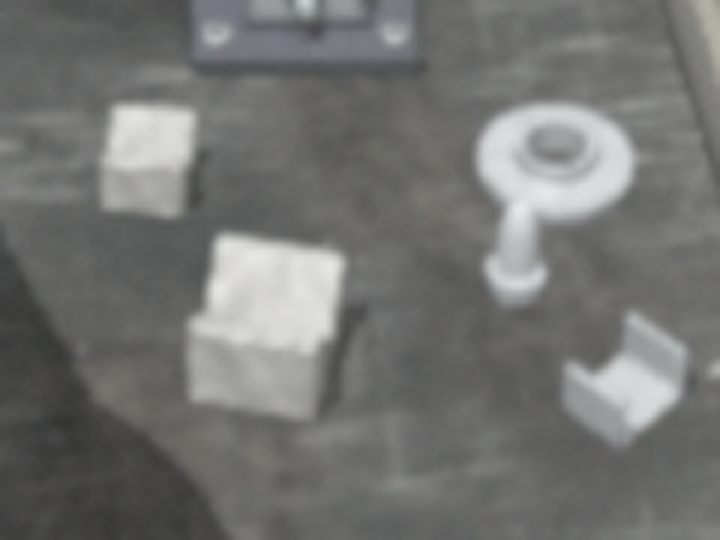

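View pics/c2.png

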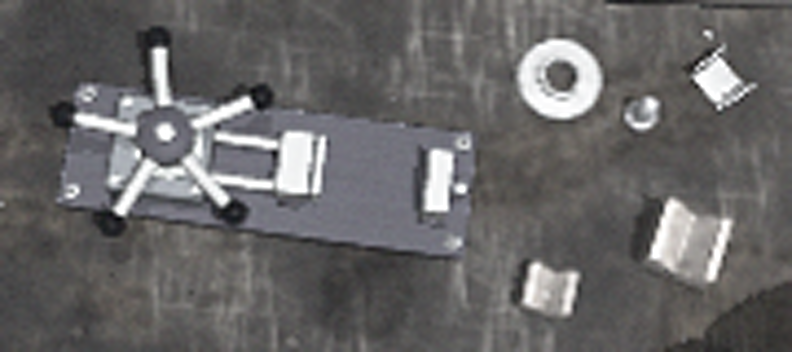

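View pics/c3.png

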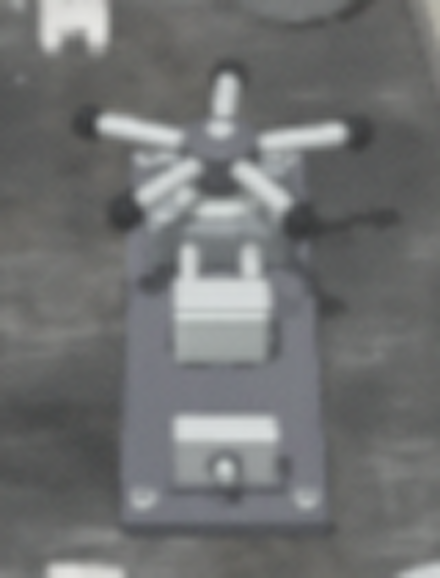

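Run:
```python
from h import *
from scipy.optimize import least_squares
S=load('scene0');T=load('top0')
c1=lambda p:(280+p[0]/6-.4,250+p[1]/6-.4); c2=lambda p:(260+p[0]/4.4-.4,165+p[1]/4.4-.4); c3=lambda p:(290+p[0]/5.5-.4,165+p[1]/5.5-.4)
# triangulation checks
for nm,a,b in [('ballX',(157,38),(360,132)),('b2',(262,97),(302,217)),('b3',(236,212),(125,213)),('b4',(112,222),(88,122)),('b5',(64,113),(230,72))]:
    print(nm,*[np.round(v,4) for v in tri([(T,c2(a)),(S,c3(b))])])
balls=[((157,38),(360,132)),((262,97),(302,217)),((236,212),(125,213)),((112,222),(88,122)),((64,113),(230,72))]
def tr(p,q):
    c,s=np.cos(p[2]),np.sin(p[2]); return np.array([p[0]+c*q[0]-s*q[1],p[1]+s*q[0]+c*q[1],q[2]])
def res(p,full=True):
    r=[]
    pc=[((-46,145),(58,200)),((46,145),(80,85)),((46,-145),(472,133)),((-46,-145),(463,257))]
    for q,a in pc: r.append(proj(T,tr(p,(q[0]/1e3,q[1]/1e3,.012)))-c2(a))
    for q,a in [((-46,-145),(122,522)),((46,-145),(332,525))]:
        r.append(proj(S,tr(p,(q[0]/1e3,q[1]/1e3,.006)))-c3(a))
    for i,(a,b) in enumerate(balls):
        # start ball: order clockwise from above
        an=p[3]-i*2*np.pi/5
        X=tr(p,(.07*np.cos(an),.07+.07*np.sin(an),.062))
        r.append(proj(T,X)-c2(a)); r.append(proj(S,X)-c3(b))
    return np.array(r).ravel()
s=least_squares(res,[.5,0,0,0],loss='soft_l1'); print(np.round(s.x,4),np.degrees(s.x[2:])); print(np.round(s.fun.reshape(-1,2),1).tolist())
p=s.x
for y in(-.145,-.11,-.075,-.033,.07): print(y,np.round(tr(p,(0,y,0)),4))
# stop / jaw faces
print('stop top edge',[np.round(atz(T,c2(a),.042),4) for a in((424,208),(427,150),(452,152),(448,212))])
print('jaw',[np.round(atz(T,c2(a),.0415),4) for a in((320,198),(326,137))])
bt=[((672,198),(345,253)),((733,218),(330,343)),((714,285),(190,320)),((650,252),(217,235))]
for a,b in bt: print(*[np.round(v,4) for v in tri([(T,c2(a)),(S,c1(b))])])
def rb(p):
    r=[]
    q=[(.0225,.024),(.0225,-.024),(-.0225,-.024),(-.0225,.024)]
    for (x,y),(a,b) in zip(q,bt):
        X=tr(p,(x,y,.036)); r+=[proj(T,X)-c2(a),proj(S,X)-c1(b)]
    r+=[proj(S,tr(p,(-.0225,-.024,0)))-c1((190,398)),proj(S,tr(p,(.0225,-.024,0)))-c1((317,418))]
    return np.array(r).ravel()
for y0 in(-.3,):
    s=least_squares(rb,[.47,-.24,y0]); print(np.round(s.x,4),np.degrees(s.x[2]),np.round(s.fun.reshape(-1,2),1).tolist())
```

```text
ballX [0.6324 0.0573 0.0624] [0.4014 0.4451]
b2 [ 0.5934 -0.0171  0.0648] [0.5525 0.6372]
b3 [ 0.5116 -0.0036  0.0635] [0.1621 0.1834]
b4 [0.4999 0.079  0.0627] [0.1523 0.1636]
b5 [0.5744 0.117  0.0642] [0.1263 0.134 ]
[ 0.5564 -0.0223 -0.0876  0.235 ] [-5.01823945 13.46460334]
[[-0.9, 0.4], [-1.0, -1.7], [1.2, -0.6], [0.1, -0.1], [-0.2, 1.3], [-0.2, 0.6], [-0.1, -0.2], [-0.7, 0.2], [-0.6, -0.4], [-0.6, 0.7], [-0.7, -0.4], [0.1, 0.0], [-0.2, 0.0], [0.3, 0.0], [0.2, 0.2], [-0.2, 0.8]]
-0.145 [ 0.5437 -0.1667  0.    ]
-0.11 [ 0.5468 -0.1319  0.    ]
-0.075 [ 0.5498 -0.097   0.    ]
-0.033 [ 0.5535 -0.0552  0.    ]
0.07 [0.5625 0.0474 0.    ]
stop top edge [array([ 0.5246, -0.1315,  0.042 ]), array([ 0.5657, -0.1325,  0.042 ]), array([ 0.5651, -0.1499,  0.042 ]), array([ 0.5226, -0.148 ,  0.042 ])]
jaw [array([ 0.5283, -0.06  ,  0.0415]), array([ 0.5717, -0.0625,  0.0415])]
[ 0.542  -0.3035  0.038 ] [0.401  0.5703]
[ 0.5309 -0.346   0.0378] [0.7402 1.089 ]
[ 0.4834 -0.3317  0.0388] [0.8135 1.1757]
[ 0.5003 -0.2883  0.037 ] [0.6153 0.8608]
[ 0.5146 -0.3162 -0.3021] -17.31058096817253 [[-1.3, -0.7], [-0.2, -0.4], [-0.2, 0.0], [-2.0, 0.9], [-0.1, -1.5], [0.2, 1.4], [-0.6, 0.7], [0.7, -0.4], [0.4, 0.3], [-0.0, 0.3]]
```

```bash
cat > ov.py <<'E'
from h import *
import sys
def tr(p,q):
    c,s=np.cos(p[2]),np.sin(p[2]); return np.array([p[0]+c*q[0]-s*q[1],p[1]+s*q[0]+c*q[1],q[2]])
def box(x0,x1,y0,y1,z0,z1):
    P=[(x,y,z) for z in(z0,z1) for x,y in((x0,y0),(x1,y0),(x1,y1),(x0,y1))]
    E=[(0,1),(1,2),(2,3),(3,0),(4,5),(5,6),(6,7),(7,4),(0,4),(1,5),(2,6),(3,7)]
    return [(P[a],P[b]) for a,b in E]
def draw(f,items,roi,s,out):
    x0,x1,y0,y1=roi
    im=cv2.resize(f['img'][y0:y1,x0:x1],None,fx=s,fy=s,interpolation=cv2.INTER_CUBIC)[:,:,::-1].copy()
    for p,segs,col in items:
        for a,b in segs:
            q=[tuple(int(v) for v in ((proj(f,tr(p,X))+.5-[x0,y0])*s)) for X in(a,b)]
            cv2.line(im,q[0],q[1],col,1,cv2.LINE_AA)
    cv2.imwrite(out,im)
E
python3 - <<'E'
from ov import *
c=[.5564,-.0223,-.0876]; b=[.5146,-.3162,-.302]
cl=box(-.046,.046,-.145,.145,0,.012)+box(-.022,.022,-.126,-.11,.012,.042)
st=[((0,.07,.062),(.07*np.cos(a),.07+.07*np.sin(a),.062)) for a in 0.235-np.arange(5)*2*np.pi/5]
bb=box(-.0225,.0225,-.024,.024,0,.036)
it=[(c,cl,(0,255,0)),(c,st,(0,0,255)),(b,bb,(0,255,255))]
draw(load('top0'),it,(260,440,165,245),4.4,'pics/o1.png')
draw(load('scene0'),it,(280,380,170,330),3.7,'pics/o2.png')
E
```

```text
(no output)
```

View pics/o1.png

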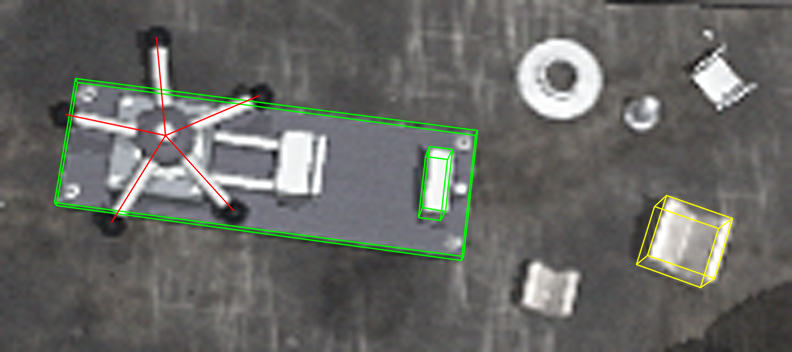

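View pics/o2.png

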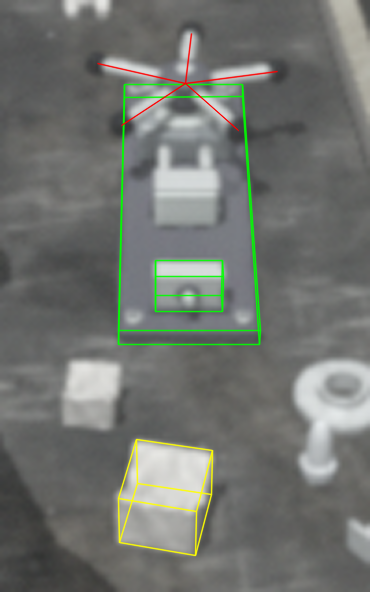

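Run:
```python
from h import *
a=load('scene0')['img'][285:325,305:345];b=load('top0')['img'][205:240,375:432]
f=lambda x,s:cv2.resize(cv2.createCLAHE(3,(2,2)).apply(cv2.cvtColor(x,cv2.COLOR_RGB2GRAY)),None,fx=s,fy=s,interpolation=cv2.INTER_CUBIC)
A=cv2.resize(np.clip((cv2.cvtColor(a,7).astype(float)-110)*1.7,0,255).astype(np.uint8),None,fx=9,fy=9,interpolation=2);B=cv2.resize(np.clip((cv2.cvtColor(b,7).astype(float)-110)*1.7,0,255).astype(np.uint8),None,fx=7.5,fy=7.5,interpolation=2)
o=np.zeros((360,800),np.uint8);o[:A.shape[0],:A.shape[1]]=A;o[:B.shape[0],365:365+B.shape[1]]=B
cv2.imwrite('pics/z1.png',o)
```

```text
(no output)
```

View pics/z1.png

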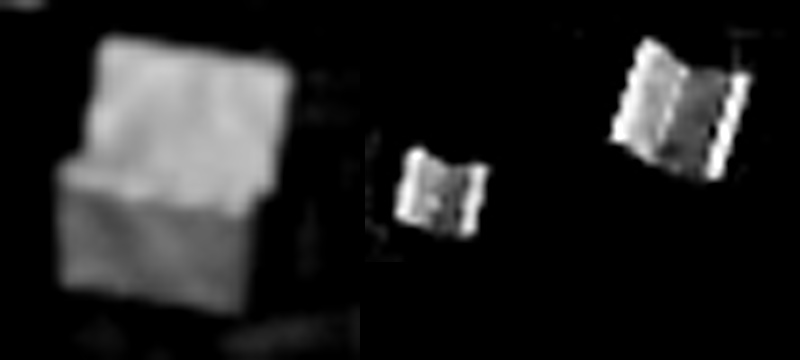

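```bash
cat > go.py <<'E'
from h import *
from scipy.spatial.transform import Rotation as Ro
def st():
    s=bot.observe(); R=Ro.from_euler('xyz',s['tool_rot']).as_matrix(); return s,R
def plan(target,ydir=None):
    """shift mm in tool axes (current orientation) & turn deg to make tool y along angle ydir (mod 180)"""
    s,R=st(); d=R.T@(np.array(target)-s['position'])*1e3
    print('t',round(s['clock'],2),'pos',np.round(s['position'],4),'F',np.round(s['force'],2),'M',np.round(s['moment'],2),'w',round(s['grip_width'],4),'q5-7',np.round(s['qpos'][4:],2))
    print('tool axes x',np.round(R[:,0],3),'yang',round(np.degrees(np.arctan2(R[1,1],R[0,1])),2))
    print('shift',np.round(d,1))
    if ydir is not None:
        cur=np.arctan2(R[1,1],R[0,1]); a=np.radians(ydir)-cur
        # turn about tool x (down): positive turn -> world angle decreases
        dd=-np.degrees(a); dd=(dd+90)%180-90; print('turn',round(dd,2),'or',round(dd-180*np.sign(dd),2))
E
python3 - <<'E'
from go import *
plan((.515,-.3165,.15),73)
T=load('top0');c2=lambda p:(260+p[0]/4.4-.4,165+p[1]/4.4-.4)
for n,a in(('pin',(643,113)),('small',(550,285)),('flange',(560,78))): print(n,np.round(atz(T,c2(a),.03),3))
E
```

```text
t 0.1 pos [ 0.2733 -0.5618  0.2308] F [-0.21  0.67  0.31] M [0.02 0.04 0.01] w 0.0854 q5-7 [ 0.02  1.02 -0.11]
tool axes x [-0.     0.001 -1.   ] yang -64.06
shift [  80.9 -114.7 -324.7]
turn 42.94 or -137.06
pin [ 0.603 -0.286  0.03 ]
small [ 0.477 -0.221  0.03 ]
flange [ 0.626 -0.227  0.03 ]
```

```bash
python3 -m pendant '[[10,-14.3,-40.6,0],[10,-14.3,-40.6,0],[10,-14.3,-40.6,0],[10,-14.3,-40.6,0],[10,-14.3,-40.6,0],[10,-14.3,-40.6,0],[10,-14.3,-40.6,0],[10,-14.3,-40.6,0]]' 0.6 40
python3 -m pendant '[[0,0,0,8.6],[0,0,0,8.6],[0,0,0,8.6],[0,0,0,8.6],[0,0,0,8.6],[0,0,0,0]]'
python3 -c "
from go import *
plan((.515,-.3165,.06),73)"
```

```text
clock: 1.1
position: [0.5162, -0.3159, 0.1507]
tool_rot: [-0.872, 1.57, 2.722]
force: [-0.2, -1.6, 0.1]
grip_width: 0.068
clock: 1.85
position: [0.5154, -0.3168, 0.151]
tool_rot: [0.311, 1.57, -3.128]
force: [-0.1, 0.1, -0.3]
grip_width: 0.0683
t 1.85 pos [ 0.5154 -0.3168  0.151 ] F [-0.09  0.15 -0.35] M [-0.02 -0.01  0.02] w 0.0683 q5-7 [-0.09  0.83 -1.34]
tool axes x [-0.001 -0.    -1.   ] yang -107.0
shift [91.  -0.2  0.4]
turn 0.0 or -180.0
```

```bash
python3 -m pendant '[[15,0,0,0],[15,0,0,0],[15,0,0,0],[15,0,0,0],[0,0,0,0]]'
python3 - <<'E'
from ov import *
T=save('top','top1');S=save('scene','scene1')
b=[.5146,-.3162,-.302]
it=[(b,box(-.0225,.0225,-.024,.024,0,.036),(0,255,255))]
draw(T,it,(375,455,185,245),5,'pics/o3.png');draw(S,it,(280,380,240,330),5,'pics/o4.png')
a=cv2.imread('pics/o3.png');b=cv2.imread('pics/o4.png');o=np.zeros((450,800,3),np.uint8);o[:300,:400]=a;o[:450,400:]=b[:,50:450];cv2.imwrite('pics/o5.png',o)
E
```

```text
clock: 2.48
position: [0.5148, -0.3168, 0.0898]
tool_rot: [-0.17, 1.569, 2.674]
force: [0.2, -0.2, 0.7]
grip_width: 0.0684
```

View pics/o5.png

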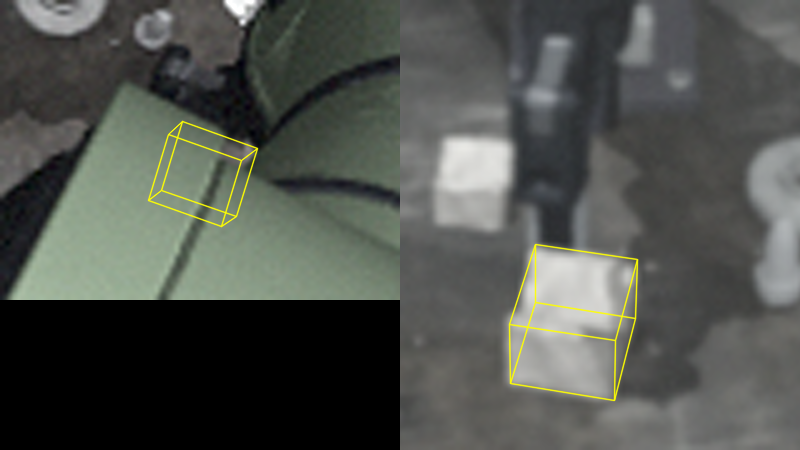

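Run:
```python
from go import *
S=load('scene1'); s,R=st()
im=S['img'][:,:,::-1].copy()
for d,c in((0,(0,0,255)),(.034,(0,255,0)),(-.034,(255,0,0))):
  p=s['position']+R[:,1]*d
  q=proj(S,p);q2=proj(S,p-R[:,0]*.07);print(d,p,q,q2)
  cv2.line(im,tuple(map(int,q)),tuple(map(int,q2)),c,1)
cv2.imwrite('pics/s1.png',cv2.resize(im[150:350,230:430],None,fx=3,fy=3))
```

```text
0 [ 0.51549281 -0.31720629  0.09133819] [324.87414563 278.93582076] [324.92169154 252.87585208]
0.034 [ 0.50551909 -0.34971052  0.09134034] [321.41803924 290.56992742] [321.31836247 264.25042858]
-0.034 [ 0.52546654 -0.28470206  0.09133605] [328.14644872 267.91770803] [328.32498385 242.13112653]
```

View pics/s1.png

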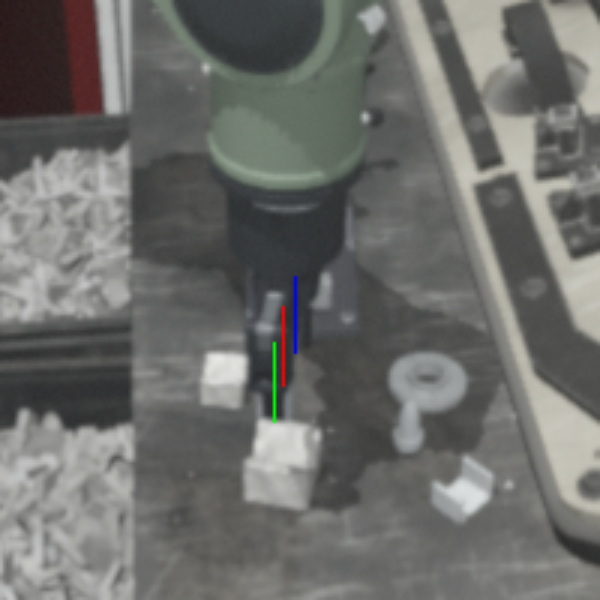

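```bash
python3 -m pendant '[[15,0,0,0],[15,0,0,0],[15,0,0,0],[15,0,0,0],[12,0,0,0],[8,0,0,0],[0,0,0,0]]'
python3 -m pendant '[[0,0,0,0],[0,0,0,0],[0,0,0,0],[0,0,0,0],[0,0,0,0],[0,0,0,0]]' -1 50
```

```text
clock: 3.45
position: [0.5152, -0.317, 0.0108]
tool_rot: [-0.146, 1.57, 2.698]
force: [0.7, -0.0, 0.6]
grip_width: 0.0682
clock: 4.2
position: [0.5157, -0.3173, 0.012]
tool_rot: [2.912, 1.57, -0.528]
force: [-1.4, 0.2, 6.8]
grip_width: 0.047
```

```bash
python3 -m pendant '[[-10,0,0,0],[-20,0,0,0],[-30,0,0,0],[-30,0,0,0],[-25,0,0,0],[0,0,0,0],[0,0,0,0]]'
python3 -c "
from go import *
save('scene','scene2')
plan((.5498,-.097,.126),-5)"
```

```text
clock: 5.08
position: [0.5151, -0.3168, 0.126]
tool_rot: [-0.395, 1.57, 2.449]
force: [0.2, -0.0, -3.8]
grip_width: 0.0466
t 5.12 pos [ 0.515  -0.3167  0.1256] F [ 0.59  0.63 -4.03] M [-0.01 -0.    0.01] w 0.0465 q5-7 [-0.1   0.78 -1.33]
tool axes x [-0.001  0.001 -1.   ] yang -107.05
shift [  -0.3 -220.3   31.1]
turn 77.95 or -102.05
```

View pics/scene2.png

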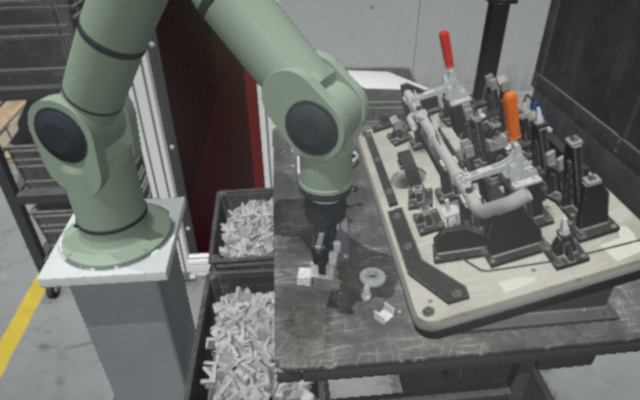

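```bash
python3 -m pendant '[[0,0,0,-10.2],[0,0,0,-10.2],[0,0,0,-10.2],[0,0,0,-10.2],[0,0,0,-10.2],[0,0,0,-10.2],[0,0,0,-10.2],[0,0,0,-10.2],[0,0,0,-10.2],[0,0,0,-10.2],[0,0,0,0]]'
python3 -c "
from go import *
plan((.5498,-.097,.126),-5)"
```

```text
clock: 6.5
position: [0.5148, -0.317, 0.1253]
tool_rot: [-2.334, 1.569, 2.289]
force: [-0.2, -0.3, -2.4]
grip_width: 0.0469
t 6.5 pos [ 0.5148 -0.317   0.1253] F [-0.16 -0.27 -2.37] M [ 0.   -0.01 -0.04] w 0.0469 q5-7 [0.28 0.83 0.12]
tool axes x [-0.001  0.001 -1.   ] yang -5.13
shift [  -0.5   15.1 -222.2]
turn -0.13 or 179.87
```

```bash
python3 -m pendant '[[0,2,-28,0],[0,2,-40,0],[0,3,-45,0],[0,3,-45,0],[0,3,-40,0],[0,2,-24,0],[0,0,0,0],[0,0,0,0]]'
python3 - <<'E'
from ov import *
from go import plan
plan((.5498,-.097,.026),-5)
T=save('top','top3');S=save('scene','scene3')
c=[.5564,-.0223,-.0876]
it=[(c,box(-.046,.046,-.145,.145,0,.012)+box(-.022,.022,-.126,-.11,.012,.042),(0,255,0))]
draw(T,it,(240,420,150,250),4.4,'pics/o6.png');draw(S,it,(260,400,150,290),4,'pics/o7.png')
E
```

```text
clock: 7.5
position: [0.5497, -0.0979, 0.126]
tool_rot: [-1.053, 1.57, -2.716]
force: [0.4, -1.2, -3.6]
grip_width: 0.0469
t 7.5 pos [ 0.5497 -0.0979  0.126 ] F [ 0.38 -1.19 -3.62] M [-0.03 -0.02  0.02] w 0.0469 q5-7 [ 0.29  0.76 -0.28]
tool axes x [-0.001 -0.    -1.   ] yang -5.23
shift [100.    0.1  -0.9]
turn -0.23 or 179.77
```

View pics/o6.png

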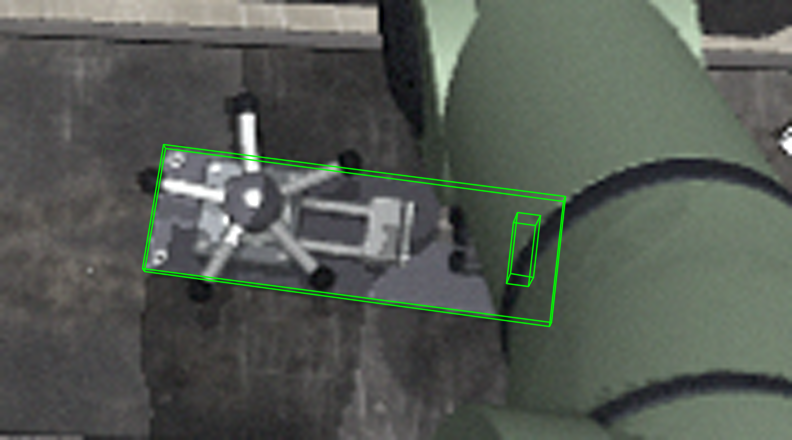

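View pics/o7.png

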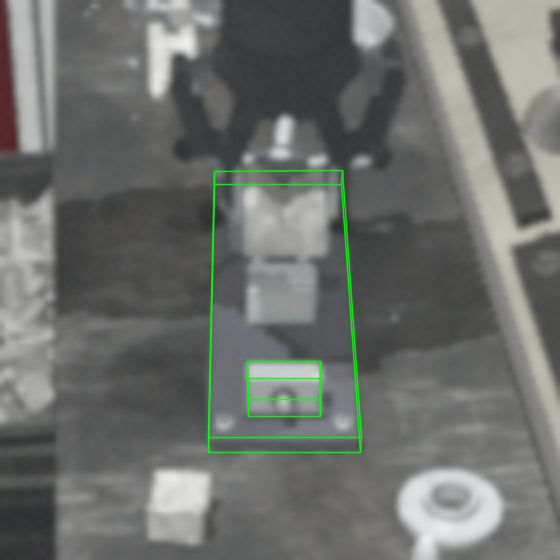

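```bash
python3 -m pendant '[[10,0,0,0],[20,0,-0.5,0],[20,0,-0.5,0],[20,0,0,0],[14,0,0,0],[8,0,0,0],[4,0,0,0],[0,0,0,0]]'
python3 - <<'E'
from ov import *
from go import plan
plan((.5498,-.097,.024),-5)
S=save('scene','scene4')
c=[.5564,-.0223,-.0876]
it=[(c,box(-.046,.046,-.145,.145,0,.012)+box(-.022,.022,-.126,-.11,.012,.042)+box(-.024,.024,-.0975,-.0525,.012,.048),(0,255,0))]
draw(S,it,(280,380,160,280),5,'pics/o8.png')
E
```

```text
clock: 8.6
position: [0.5501, -0.0963, 0.0304]
tool_rot: [1.639, 1.571, -0.02]
force: [0.8, -0.1, -3.5]
grip_width: 0.0469
t 8.6 pos [ 0.5501 -0.0963  0.0304] F [ 0.83 -0.15 -3.5 ] M [-0.01 -0.07  0.02] w 0.0469 q5-7 [ 0.37  0.58 -0.35]
tool axes x [ 0. -0. -1.] yang -5.06
shift [ 6.4 -0.3  0.8]
turn -0.06 or 179.94
```

View pics/o8.png

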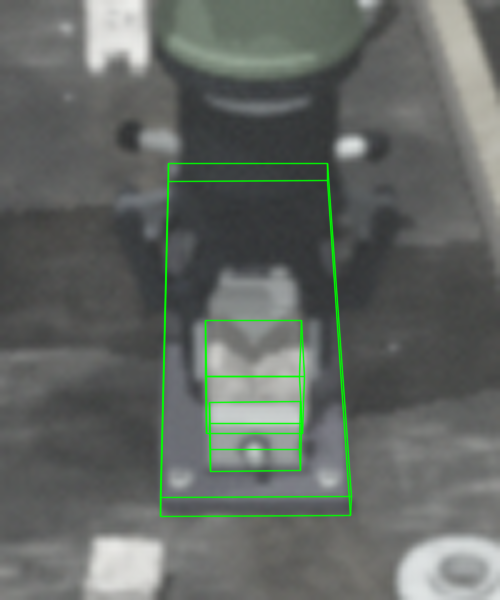

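```bash
for i in 1; do python3 -m pendant '[[2,0,0,0],[2,0,0,0],[1,0,0,0],[0,0,0,0]]'; done
```

```text
clock: 9.15
position: [0.55, -0.0962, 0.0253]
tool_rot: [-1.755, 1.571, 2.869]
force: [0.1, 0.8, -3.6]
grip_width: 0.0468
```

```bash
python3 -m pendant '[[1,0,0,0],[0,0,0,0]]'; python3 -m pendant '[[1,0,0,0],[0,0,0,0]]'
```

```text
clock: 9.4
position: [0.55, -0.0962, 0.0243]
tool_rot: [-1.64, 1.571, 2.984]
force: [0.1, 0.6, -3.8]
grip_width: 0.0471
clock: 9.65
position: [0.5501, -0.0963, 0.024]
tool_rot: [0.798, 1.57, -0.862]
force: [-5.0, 0.6, 12.0]
grip_width: 0.0469
```

```bash
python3 -m pendant '[[-0.5,0,0,0],[0,0,0,0],[0,0,0,0],[0,0,0,0],[0,0,0,0]]' 0.6; python3 -m pendant '[[-10,0,0,0],[-20,0,0,0],[-30,0,0,0],[-40,0,0,0],[0,0,0,0]]'
python3 - <<'E'
from ov import *
from go import plan
plan((.5498,-.097,.024),-5)
S=save('scene','scene5')
c=[.5564,-.0223,-.0876]
it=[(c,box(-.046,.046,-.145,.145,0,.012)+box(-.024,.024,-.0975,-.0525,.012,.048),(0,255,0))]
draw(S,it,(280,380,160,280),5,'pics/o9.png')
E
```

```text
clock: 10.28
position: [0.55, -0.0962, 0.0238]
tool_rot: [-2.325, 1.571, 2.299]
force: [0.3, -0.6, -0.4]
grip_width: 0.0679
clock: 10.9
position: [0.5515, -0.0965, 0.127]
tool_rot: [1.502, 1.566, -0.157]
force: [0.3, -0.1, -0.3]
grip_width: 0.068
t 10.9 pos [ 0.5515 -0.0965  0.127 ] F [ 0.33 -0.12 -0.25] M [-0.02  0.05 -0.04] w 0.068 q5-7 [ 0.29  0.76 -0.28]
tool axes x [ 0.005 -0.001 -1.   ] yang -5.08
shift [103.   -2.2   0.6]
turn -0.08 or 179.92
```

View pics/o9.png

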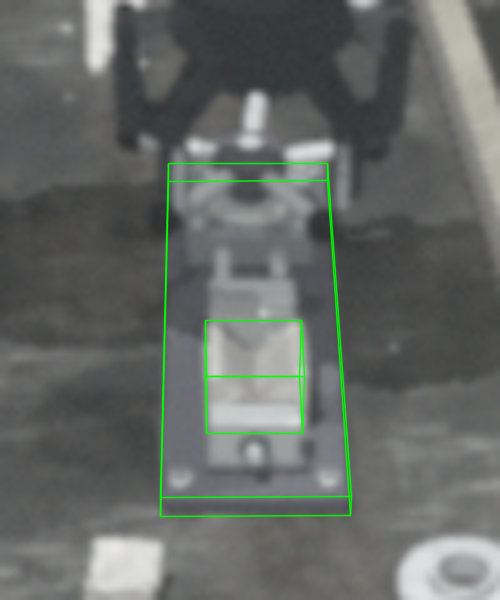

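```bash
python3 -m pendant '[[0,0,0,-10.6],[0,0,0,-10.6],[0,0,0,-10.6],[0,0,0,-10.6],[0,0,0,-10.6],[0,0,0,-10.6],[0,0,0,-10.6],[0,0,0,-10.6],[0,0,0,0]]' -1
python3 -c "
from go import *
plan((.549,.093,.11),80.4)"
```

```text
clock: 12.08
position: [0.5495, -0.0963, 0.123]
tool_rot: [2.716, 1.569, 2.536]
force: [1.2, -0.3, -0.8]
grip_width: 0.0003
t 12.07 pos [ 0.5495 -0.0963  0.123 ] F [ 1.24 -0.29 -0.83] M [ 0.02  0.01 -0.06] w 0.0003 q5-7 [0.57 0.87 0.96]
tool axes x [-0.001  0.001 -1.   ] yang 79.68
shift [ 13.1 186.1 -34.4]
turn -0.72 or 179.28
```

```bash
python3 -m pendant '[[0,30,-5,0],[0,40,-7,0],[0,45,-9,0],[2,40,-8,0],[5,31,-5.4,-0.7],[6,0,0,0],[0,0,0,0]]'
python3 - <<'E'
from go import *
plan((.549,.093,.052),80.4)
S=save('scene','scene6');T=save('top','top6')
cv2.imwrite('pics/p1.png',cv2.resize(S['img'][130:260,270:400],None,fx=4.5,fy=4.5,interpolation=2)[:,:,::-1])
s,R=st(); print(proj(S,s['position']),[proj(S,s['position']+[0,0,z]) for z in(-.013,)])
cv2.imwrite('pics/p2.png',cv2.resize(T['img'][150:250,240:400],None,fx=4.5,fy=4.5,interpolation=2)[:,:,::-1])
E
```

```text
clock: 12.95
position: [0.5489, 0.0923, 0.1101]
tool_rot: [-2.485, 1.569, -2.655]
force: [0.2, 0.1, -0.4]
grip_width: 0.0001
t 12.95 pos [0.5489 0.0923 0.1101] F [ 0.16  0.09 -0.43] M [-0.03 -0.04  0.05] w 0.0001 q5-7 [0.59 0.84 0.61]
tool axes x [-0.001 -0.001 -1.   ] yang 80.27
shift [58.1  0.8  0. ]
turn -0.13 or 179.87
[323.22721955 168.50488655] [array([323.22926988, 172.59472434])]
```

View pics/p1.png

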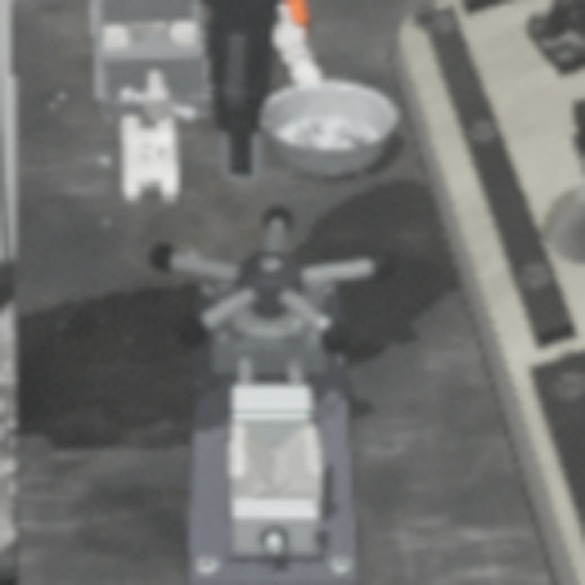

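View pics/p2.png

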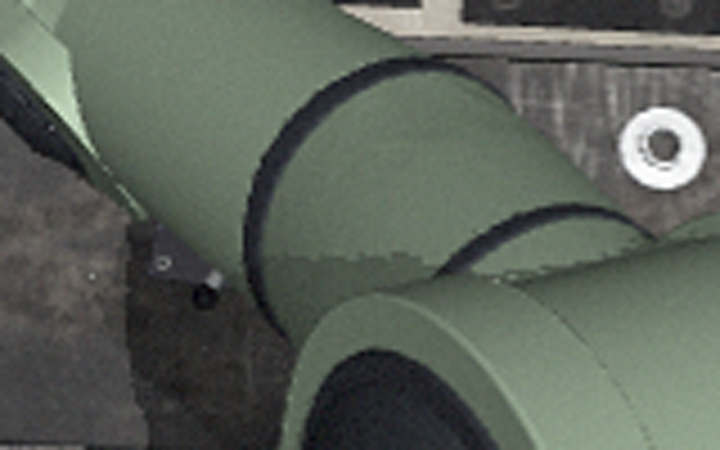

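```bash
python3 -m pendant '[[12,0,0,0],[15,0,0,0],[13,0,0,0],[10,0,0,0],[6,0,0,0],[4,0,0,0],[0,0,0,0]]'
python3 - <<'E'
from go import *
plan((.549,.093,.050),80.4)
S=save('scene','scene7')
cv2.imwrite('pics/p3.png',cv2.resize(S['img'][150:230,290:390],None,fx=7,fy=7,interpolation=2)[:,:,::-1])
E
```

```text
clock: 13.92
position: [0.5493, 0.093, 0.0507]
tool_rot: [2.995, 1.571, 2.828]
force: [0.9, -0.2, 1.2]
grip_width: 0.0002
t 13.93 pos [0.5493 0.093  0.0507] F [ 0.88 -0.2   1.22] M [ 0.04 -0.04  0.01] w 0.0002 q5-7 [0.68 0.74 0.54]
tool axes x [-0.  0. -1.] yang 80.44
shift [ 0.7 -0.  -0.3]
turn 0.04 or -179.96
```

View pics/p3.png

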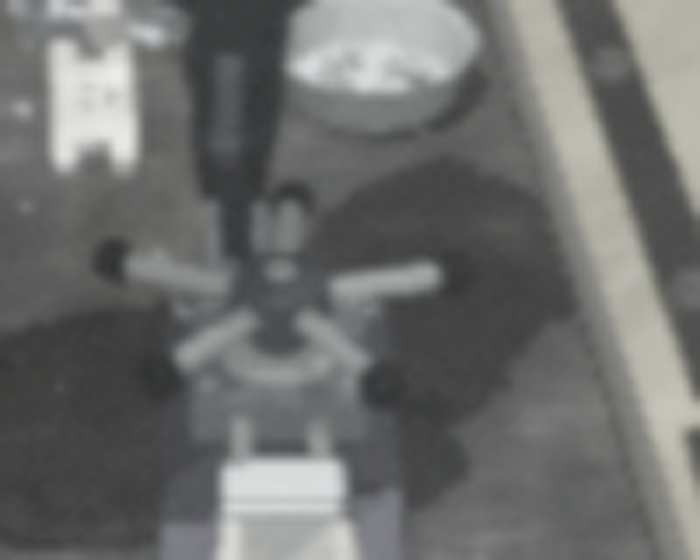

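```bash
cat > mon.py <<'E'
from go import *
H=np.array([.5625,.047])
def row(v,th):
    t=np.radians(th);c,s=np.cos(t),np.sin(t); return round(v[0]*(c-1)-v[1]*s,2),round(v[0]*s+v[1]*(c-1),2)
s,R=st(); d=s['position'][:2]-H; y=R[:2,1];z=R[:2,2]
f=s['force'];v=(d@y*1e3,d@z*1e3)
ya=np.degrees(np.arctan2(R[1,1],R[0,1]))
# tool pushes with -force; torque about hub (cw positive), contact force at TCP point
tau=-( -(d[0]*f[1]-d[1]*f[0])) 
# exact torque via moment if moment is about TCP
print('t',round(s['clock'],2),'z',round(s['position'][2],4),'rel y,z',np.round(v,1),'yang',round(ya,1),'F tool y,z',round(f[:2]@y,1),round(f[:2]@z,1),'Fz',round(f[2],1),'M',np.round(s['moment'],2),'cwtorque on wheel',round(d[0]*f[1]-d[1]*f[0],3),'+Mz',round(d[0]*f[1]-d[1]*f[0]+s['moment'][2],3),'q',np.round(s['qpos'][[0,5,6]],2))
for th in(5,2,1): print(th,row((43,v[1]),th), row(v,th),end=' | ')
print()
E
python3 -m pendant '[[0,0,2,0],[0,0,1,0],[0,0,0,0]]'; python3 mon.py;python3 -m pendant '[[0,0,1,0],[0,0,1,0],[0,0,1,0],[0,0,0,0]]'; python3 mon.py
```

```text
clock: 14.35
position: [0.5524, 0.0924, 0.0509]
tool_rot: [0.584, 1.571, 0.417]
force: [-0.9, -0.1, 0.2]
grip_width: -0.0001
t 14.35 z 0.0509 rel y,z [ 43.1 -17.5] yang 80.4 F tool y,z -0.3 -0.8 Fz 0.2 M [-0.06  0.08  0.01] cwtorque on wheel 0.041 +Mz 0.047 q [0.2  0.75 0.54]
5 (np.float64(1.36), np.float64(3.81)) (np.float64(1.36), np.float64(3.82)) | 2 (np.float64(0.58), np.float64(1.51)) (np.float64(0.58), np.float64(1.51)) | 1 (np.float64(0.3), np.float64(0.75)) (np.float64(0.3), np.float64(0.75)) | 
clock: 14.85
position: [0.5543, 0.0921, 0.0507]
tool_rot: [-2.896, 1.569, -3.063]
force: [-7.2, 1.0, 4.9]
grip_width: 0.0001
t 14.85 z 0.0507 rel y,z [ 43.2 -15.6] yang 80.5 F tool y,z -0.2 -7.3 Fz 4.9 M [ 0.3  1.5 -0. ] cwtorque on wheel 0.317 +Mz 0.314 q [0.2  0.75 0.55]
5 (np.float64(1.2), np.float64(3.81)) (np.float64(1.19), np.float64(3.82)) | 2 (np.float64(0.52), np.float64(1.51)) (np.float64(0.52), np.float64(1.52)) | 1 (np.float64(0.27), np.float64(0.75)) (np.float64(0.27), np.float64(0.76)) |
```

```bash
python3 -m pendant '[[0,1.2,3.8,5],[0,1.2,3.8,5],[0,1.2,3.8,5],[0,1.2,3.8,5]]'; python3 mon.py;python3 -m pendant '[[0,1.2,3.8,5],[0,1.2,3.8,5],[0,1.2,3.8,5],[0,1.2,3.8,5]]'; python3 mon.py
```

```text
clock: 15.35
position: [0.57, 0.0922, 0.0506]
tool_rot: [-2.466, 1.569, -2.985]
force: [-9.3, 0.1, 4.5]
grip_width: 0.0
t 15.35 z 0.0506 rel y,z [ 43.  -15.9] yang 60.3 F tool y,z -4.5 -8.1 Fz 4.5 M [ 0.13  1.85 -0.05] cwtorque on wheel 0.419 +Mz 0.368 q [0.14 0.74 0.28]
5 (np.float64(1.22), np.float64(3.81)) (np.float64(1.22), np.float64(3.8)) | 2 (np.float64(0.53), np.float64(1.51)) (np.float64(0.53), np.float64(1.51)) | 1 (np.float64(0.27), np.float64(0.75)) (np.float64(0.27), np.float64(0.75)) | 
clock: 15.85
position: [0.5848, 0.0872, 0.0505]
tool_rot: [-2.316, 1.568, 3.1]
force: [-8.0, 2.3, 1.8]
grip_width: 0.0001
t 15.85 z 0.0505 rel y,z [ 43.  -16.2] yang 40.3 F tool y,z -4.6 -6.9 Fz 1.8 M [ 0.62  1.75 -0.05] cwtorque on wheel 0.372 +Mz 0.321 q [0.1  0.73 0.02]
5 (np.float64(1.25), np.float64(3.81)) (np.float64(1.25), np.float64(3.81)) | 2 (np.float64(0.54), np.float64(1.51)) (np.float64(0.54), np.float64(1.51)) | 1 (np.float64(0.28), np.float64(0.75)) (np.float64(0.28), np.float64(0.75)) |
```

```bash
python3 -m pendant '[[0,1.25,3.8,5],[0,1.25,3.8,5],[0,1.25,3.8,5],[0,1.25,3.8,5]]'; python3 mon.py;python3 -m pendant '[[0,1.25,3.8,5],[0,1.25,3.8,5],[0,1.25,3.8,5],[0,1.25,3.8,5]]'; python3 mon.py
python3 - <<'E'
from h import *
S=save('scene','scene8')
cv2.imwrite('pics/p4.png',cv2.resize(S['img'][160:265,290:370],None,fx=5.5,fy=5.5,interpolation=2)[:,:,::-1])
E
```

```text
clock: 16.35
position: [0.5972, 0.0777, 0.0504]
tool_rot: [-2.228, 1.568, 2.839]
force: [-7.0, 4.8, 0.5]
grip_width: -0.0002
t 16.35 z 0.0504 rel y,z [ 43.2 -16.7] yang 20.3 F tool y,z -4.9 -6.9 Fz 0.5 M [ 1.09  1.37 -0.1 ] cwtorque on wheel 0.382 +Mz 0.286 q [ 0.06  0.72 -0.24]
5 (np.float64(1.29), np.float64(3.81)) (np.float64(1.29), np.float64(3.83)) | 2 (np.float64(0.56), np.float64(1.51)) (np.float64(0.56), np.float64(1.52)) | 1 (np.float64(0.29), np.float64(0.75)) (np.float64(0.28), np.float64(0.76)) | 
clock: 16.85
position: [0.6058, 0.0645, 0.0504]
tool_rot: [-2.267, 1.569, 2.451]
force: [-4.9, 7.9, -1.5]
grip_width: -0.0001
t 16.85 z 0.0504 rel y,z [ 43.4 -17.2] yang 0.3 F tool y,z -4.9 -7.9 Fz -1.5 M [ 1.6   1.23 -0.01] cwtorque on wheel 0.427 +Mz 0.419 q [ 0.02  0.7  -0.49]
5 (np.float64(1.34), np.float64(3.81)) (np.float64(1.34), np.float64(3.85)) | 2 (np.float64(0.58), np.float64(1.51)) (np.float64(0.58), np.float64(1.52)) | 1 (np.float64(0.29), np.float64(0.75)) (np.float64(0.29), np.float64(0.76)) |
```

View pics/p4.png

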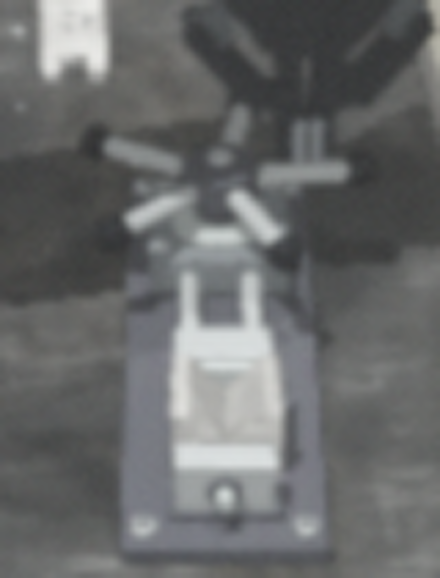

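```bash
python3 -m pendant '[[0,0.57,1.52,2],[0,0.57,1.52,2],[0,0.57,1.52,2]]' >/dev/null; python3 mon.py;python3 -m pendant '[[0,0.57,1.52,2],[0,0.57,1.52,2]]'>/dev/null; python3 mon.py
```

```text
t 17.27 z 0.0505 rel y,z [ 43.5 -17.5] yang -5.5 F tool y,z -5.1 -7.1 Fz -1.7 M [ 1.66  0.91 -0.05] cwtorque on wheel 0.398 +Mz 0.35 q [ 0.01  0.7  -0.56]
5 (np.float64(1.36), np.float64(3.81)) (np.float64(1.36), np.float64(3.85)) | 2 (np.float64(0.58), np.float64(1.51)) (np.float64(0.58), np.float64(1.53)) | 1 (np.float64(0.3), np.float64(0.75)) (np.float64(0.3), np.float64(0.76)) | 
t 17.52 z 0.0505 rel y,z [ 43.5 -17.5] yang -9.5 F tool y,z -6.2 -7.1 Fz -1.6 M [ 1.78  0.83 -0.09] cwtorque on wheel 0.418 +Mz 0.327 q [ 0.01  0.69 -0.61]
5 (np.float64(1.36), np.float64(3.81)) (np.float64(1.36), np.float64(3.86)) | 2 (np.float64(0.58), np.float64(1.51)) (np.float64(0.58), np.float64(1.53)) | 1 (np.float64(0.3), np.float64(0.75)) (np.float64(0.3), np.float64(0.76)) |
```

```bash
python3 -m pendant '[[0,0.57,1.52,2],[0,0.57,1.52,2]]' >/dev/null; python3 mon.py
```

```text
t 17.77 z 0.0505 rel y,z [ 43.5 -17.6] yang -13.5 F tool y,z -5.5 -6.9 Fz -1.8 M [ 1.79  0.74 -0.05] cwtorque on wheel 0.396 +Mz 0.347 q [-0.    0.69 -0.66]
5 (np.float64(1.37), np.float64(3.81)) (np.float64(1.37), np.float64(3.86)) | 2 (np.float64(0.59), np.float64(1.51)) (np.float64(0.59), np.float64(1.53)) | 1 (np.float64(0.3), np.float64(0.75)) (np.float64(0.3), np.float64(0.76)) |
```

```bash
python3 -m pendant '[[0,0.57,1.52,2],[0,0.57,1.52,2]]' >/dev/null; python3 mon.py
```

```text
t 18.02 z 0.0505 rel y,z [ 43.5 -17.7] yang -17.5 F tool y,z -5.6 -7.8 Fz -2.3 M [ 1.87  0.7  -0.05] cwtorque on wheel 0.436 +Mz 0.387 q [-0.01  0.68 -0.71]
5 (np.float64(1.38), np.float64(3.81)) (np.float64(1.38), np.float64(3.86)) | 2 (np.float64(0.59), np.float64(1.51)) (np.float64(0.59), np.float64(1.53)) | 1 (np.float64(0.3), np.float64(0.75)) (np.float64(0.3), np.float64(0.76)) |
```

```bash
python3 -m pendant '[[0,0.58,1.52,2],[0,0.58,1.52,2]]' >/dev/null; python3 mon.py|head -1
```

```text
t 18.27 z 0.0505 rel y,z [ 43.5 -17.8] yang -21.5 F tool y,z -4.4 -8.0 Fz -3.2 M [ 1.74  0.24 -0.02] cwtorque on wheel 0.424 +Mz 0.409 q [-0.01  0.68 -0.76]
```

```bash
python3 -m pendant '[[0,0.58,1.52,2],[0,0.58,1.52,2]]' >/dev/null; python3 mon.py|head -1
```

```text
t 18.52 z 0.0505 rel y,z [ 43.6 -17.9] yang -25.5 F tool y,z -4.6 -6.7 Fz -3.7 M [ 1.89  0.38 -0.08] cwtorque on wheel 0.375 +Mz 0.296 q [-0.02  0.68 -0.81]
```

```bash
python3 -m pendant '[[0,0.58,1.52,2],[0,0.58,1.52,2]]' >/dev/null; python3 mon.py|head -1
python3 - <<'E'
from h import *
S=save('scene','scene9')
cv2.imwrite('pics/p5.png',cv2.resize(S['img'][160:265,290:370],None,fx=5.5,fy=5.5,interpolation=2)[:,:,::-1])
E
```

```text
t 18.77 z 0.0505 rel y,z [ 43.6 -18. ] yang -29.5 F tool y,z -3.5 -7.1 Fz -2.5 M [ 1.75 -0.18 -0.07] cwtorque on wheel 0.375 +Mz 0.3 q [-0.03  0.67 -0.86]
```

View pics/p5.png

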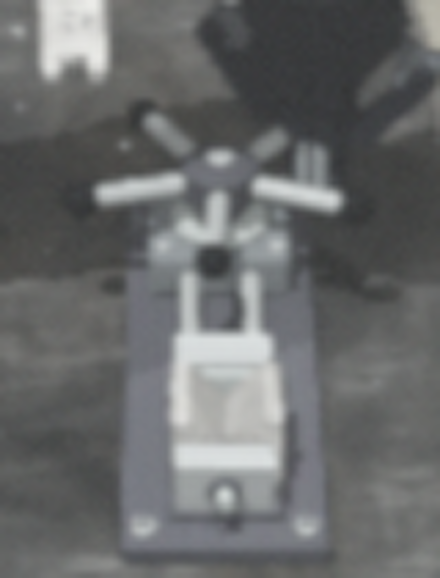

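Run:
```python
from h import *
S=load('scene9')
c3=lambda p:(290+p[0]/5.5-.4,160+p[1]/5.5-.4)
for n,a in (('front',(213,262)),('right',(358,207)),('left',(82,195)),('back',(145,110))):
    X=atz(S,c3(a),.0625)[:2]-[.5625,.047]; print(n,np.round(np.linalg.norm(X),4),np.degrees(np.arctan2(X[1],X[0])))
```

```text
front 0.0713 -98.44751754447705
right 0.0712 -25.804964726028526
left 0.0689 -173.02677110313837
back 0.0739 115.43191247134769
```

```bash
python3 -m pendant '[[0,0.6,1.52,2],[0,0.6,1.52,2]]' >/dev/null; python3 mon.py|head -1
```

```text
t 19.07 z 0.0506 rel y,z [ 43.9 -18.1] yang -33.5 F tool y,z -4.3 -7.2 Fz -3.7 M [ 1.83 -0.02 -0.06] cwtorque on wheel 0.395 +Mz 0.336 q [-0.03  0.67 -0.91]
```

```bash
python3 -m pendant '[[0,0.6,1.52,2],[0,0.6,1.52,2]]' >/dev/null; python3 mon.py|head -1
```

```text
t 19.32 z 0.0506 rel y,z [ 43.9 -18.2] yang -37.5 F tool y,z -4.2 -7.4 Fz -4.2 M [ 1.89 -0.1  -0.03] cwtorque on wheel 0.401 +Mz 0.374 q [-0.04  0.66 -0.96]
```

```bash
python3 -m pendant '[[0,0.6,1.52,2],[0,0.3,0.76,1]]' >/dev/null; python3 mon.py|head -1
```

```text
t 19.57 z 0.0507 rel y,z [ 44.  -18.2] yang -40.5 F tool y,z -4.8 -6.8 Fz -3.5 M [ 1.79 -0.22 -0.08] cwtorque on wheel 0.388 +Mz 0.306 q [-0.05  0.66 -0.99]
```

```bash
python3 -m pendant '[[0,0.6,1.52,2],[0,0.3,0.76,1]]' >/dev/null; python3 mon.py|head -1
```

```text
t 19.82 z 0.0507 rel y,z [ 44.1 -18.3] yang -43.5 F tool y,z -3.8 -7.5 Fz -3.7 M [ 1.72 -0.42  0.03] cwtorque on wheel 0.4 +Mz 0.429 q [-0.05  0.66 -1.03]
```

```bash
python3 -m pendant '[[0,0.3,0.76,1],[0,0.3,0.76,1]]' >/dev/null; python3 mon.py|head -1
```

```text
t 20.07 z 0.0507 rel y,z [ 44.1 -18.4] yang -45.5 F tool y,z -3.9 -5.9 Fz -4.9 M [ 1.71 -0.47  0.  ] cwtorque on wheel 0.334 +Mz 0.338 q [-0.06  0.65 -1.05]
```

```bash
python3 -m pendant '[[0,0.3,0.76,1],[0,0.3,0.76,1]]' >/dev/null; python3 mon.py|head -1
```

```text
t 20.32 z 0.0507 rel y,z [ 44.1 -18.5] yang -47.5 F tool y,z -4.2 -6.4 Fz -3.8 M [ 1.71 -0.59  0.05] cwtorque on wheel 0.36 +Mz 0.414 q [-0.06  0.65 -1.08]
```

```bash
python3 -m pendant '[[0,0.3,0.76,1],[0,0.3,0.76,1]]' >/dev/null; python3 mon.py|head -1
```

```text
t 20.57 z 0.0507 rel y,z [ 44.2 -18.5] yang -49.5 F tool y,z -3.9 -6.2 Fz -5.3 M [ 1.67 -0.56 -0.03] cwtorque on wheel 0.346 +Mz 0.318 q [-0.06  0.65 -1.1 ]
```

```bash
python3 -m pendant '[[0,0.3,0.76,1],[0,0.3,0.76,1]]' >/dev/null; python3 mon.py|head -1
```

```text
t 20.82 z 0.0507 rel y,z [ 44.2 -18.6] yang -51.5 F tool y,z -4.3 -7.1 Fz -4.8 M [ 1.65 -0.64  0.  ] cwtorque on wheel 0.394 +Mz 0.396 q [-0.07  0.65 -1.13]
```

```bash
python3 -m pendant '[[0,0.3,0.76,1],[0,0.3,0.76,1]]' >/dev/null; python3 mon.py|head -1
```

```text
t 21.07 z 0.0508 rel y,z [ 44.3 -18.6] yang -53.5 F tool y,z -3.8 -7.4 Fz -4.3 M [ 1.5  -0.79 -0.01] cwtorque on wheel 0.396 +Mz 0.391 q [-0.07  0.64 -1.15]
```

```bash
python3 -m pendant '[[0,0.3,0.76,1],[0,0.3,0.76,1]]' >/dev/null; python3 mon.py|head -1
```

```text
t 21.32 z 0.0508 rel y,z [ 44.3 -18.7] yang -55.5 F tool y,z -3.9 -6.8 Fz -5.2 M [ 1.56 -0.88 -0.02] cwtorque on wheel 0.376 +Mz 0.358 q [-0.08  0.64 -1.18]
```

```bash
python3 -m pendant '[[0,0.3,0.76,1],[0,0.3,0.76,1]]' >/dev/null; python3 mon.py|head -1
python3 - <<'E'
from h import *
S=save('scene','scene10')
cv2.imwrite('pics/p6.png',cv2.resize(S['img'][180:260,300:360],None,fx=7.5,fy=7.5,interpolation=2)[:,:,::-1])
E
```

```text
t 21.57 z 0.0508 rel y,z [ 44.3 -18.8] yang -57.5 F tool y,z -3.6 -7.6 Fz -4.4 M [ 1.52 -0.91 -0.02] cwtorque on wheel 0.404 +Mz 0.381 q [-0.08  0.64 -1.2 ]
```

View pics/p6.png

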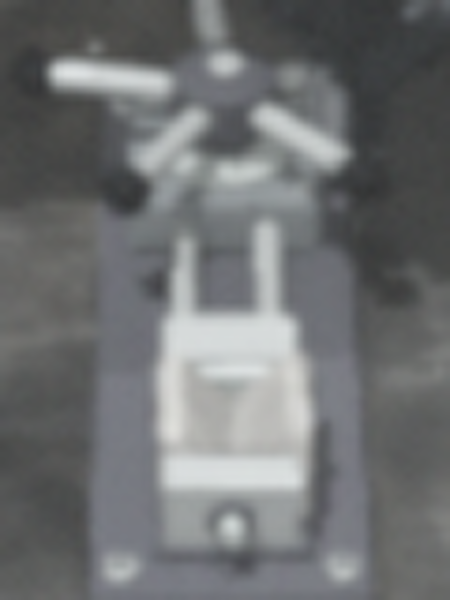

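```bash
python3 -m pendant '[[0,0.3,0.76,1],[0,0.3,0.76,1]]' >/dev/null; python3 mon.py|head -1
```

```text
t 21.88 z 0.0508 rel y,z [ 44.3 -18.8] yang -59.5 F tool y,z -4.1 -6.9 Fz -5.7 M [ 1.5  -0.92 -0.  ] cwtorque on wheel 0.382 +Mz 0.379 q [-0.08  0.64 -1.23]
```

```bash
python3 -m pendant '[[0,0.3,0.76,1],[0,0.3,0.76,1]]' >/dev/null; python3 mon.py|head -1
```

```text
t 22.12 z 0.0508 rel y,z [ 44.3 -19. ] yang -61.5 F tool y,z -5.0 -7.4 Fz -5.4 M [ 1.52 -1.18 -0.03] cwtorque on wheel 0.422 +Mz 0.391 q [-0.09  0.63 -1.25]
```

```bash
python3 -m pendant '[[0,0.3,0.76,1],[0,0.3,0.76,1]]' >/dev/null; python3 mon.py|head -1
```

```text
t 22.38 z 0.0509 rel y,z [ 44.3 -19.2] yang -63.5 F tool y,z -4.4 -8.6 Fz -5.3 M [ 1.64 -1.35  0.05] cwtorque on wheel 0.463 +Mz 0.513 q [-0.09  0.63 -1.28]
```

```bash
python3 -m pendant '[[0,0.3,0.76,1],[0,0.3,0.76,1]]' >/dev/null; python3 mon.py|head -1
```

```text
t 22.62 z 0.0509 rel y,z [ 44.2 -19.4] yang -65.5 F tool y,z -4.0 -9.8 Fz -6.2 M [ 1.65 -1.58 -0.04] cwtorque on wheel 0.51 +Mz 0.468 q [-0.1   0.63 -1.3 ]
```

```bash
python3 -m pendant '[[0,0.3,0.76,1],[0,0.3,0.76,1]]' >/dev/null; python3 mon.py|head -1
```

```text
t 22.88 z 0.0509 rel y,z [ 44.2 -19.6] yang -67.5 F tool y,z -4.0 -10.6 Fz -6.4 M [ 1.69 -1.81  0.01] cwtorque on wheel 0.548 +Mz 0.558 q [-0.1   0.62 -1.32]
```

```bash
python3 -m pendant '[[0,0.3,0.76,1]]' >/dev/null; python3 mon.py|head -1;  python3 -m pendant '[[0,0,0,0]]' >/dev/null; python3 mon.py|head -1
```

```text
t 23.0 z 0.0509 rel y,z [ 44.2 -19.7] yang -68.5 F tool y,z -4.8 -10.8 Fz -8.6 M [ 1.74 -1.94  0.04] cwtorque on wheel 0.572 +Mz 0.617 q [-0.1   0.62 -1.34]
t 23.12 z 0.0509 rel y,z [ 44.2 -19.6] yang -68.5 F tool y,z -3.9 -9.7 Fz -7.6 M [ 1.59 -1.83 -0.02] cwtorque on wheel 0.505 +Mz 0.488 q [-0.1   0.62 -1.34]
```

```bash
python3 -m pendant '[[0,0,-2,0],[0,0,-3,0],[0,0,0,0]]' ; python3 mon.py|head -1; python3 -m pendant '[[-6,0,0,0],[-12,0,0,0],[-20,0,0,0],[-30,0,0,0],[-40,0,0,0],[-40,0,0,0],[0,0,0,0],[0,0,0,0]]'
python3 - <<'E'
from ov import *
S=save('scene','scene11');T=save('top','top11')
cv2.imwrite('pics/p7.png',cv2.resize(S['img'][170:290,280:400],None,fx=5,fy=5,interpolation=2)[:,:,::-1])
c=[.5564,-.0223,-.0876]
draw(T,[(c,box(-.024,.024,-.11,-.065,.012,.048),(0,255,0))],(240,440,140,250),4,'pics/p8.png')
cv2.imwrite('pics/full.png',S['img'][:,:,::-1])
E
```

```text
clock: 23.5
position: [0.6003, 0.0131, 0.0508]
tool_rot: [0.293, 1.571, -2.474]
force: [-0.4, -0.9, -0.5]
grip_width: -0.0
t 23.5 z 0.0508 rel y,z [ 45.4 -22.8] yang -68.6 F tool y,z 0.7 0.7 Fz -0.5 M [-0.    0.04  0.03] cwtorque on wheel -0.047 +Mz -0.015 q [-0.11  0.63 -1.34]
clock: 24.5
position: [0.6, 0.0131, 0.199]
tool_rot: [2.971, 1.571, 0.204]
force: [0.9, -0.3, -0.8]
grip_width: 0.0
```

View pics/p7.png

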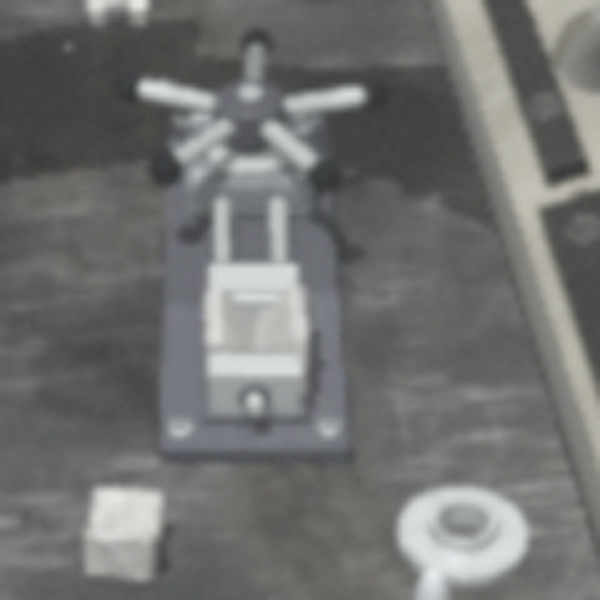

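View pics/p8.png

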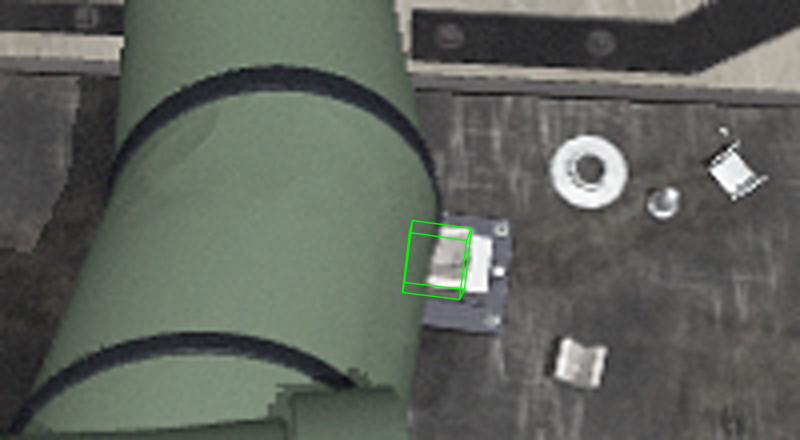

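```bash
python3 -c "
from workcell import job_done
print(job_done())"
```

```text
the job is handed in; nothing more can be done
None
```

I put the larger V-block on the bed with its groove running from stop to jaw and let go of it. I then wound the star wheel about 148° clockwise with the shut fingers. One spoke carried the whole turn, rather than one spoke after another. I handed the job in at about 24.6 s.

**Squeeze:** the wheel torque rose from about 0.39 N m while the block slid to 0.57 N m at the last step. That works out to about 18 N. The wheel angle turned after the squeeze began suggests about 20 N. The readings scatter by about 0.04 N m (3–4 N). The squeeze can't be read directly, so 18–20 N is an estimate.

**Last checks:** the pictures show the block upright, square and against the stop. The fingers felt no load once withdrawn to 0.2 m. The flange, bracket and pin show no visible shift in the last overhead crop. The dish and gauge were outside the last crops, or nearly so, and I did not check them afterwards, but the arm never touched them. No check failed or disagreed.

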